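# Roll a lying flask in front of the code reader

## Task

At the bottle check-in counter, roll the lying steel flask along the rubber bed by pushing on the top of it with the fingertips, and leave it at rest with its middle line on the white line of the code reader (to within a centimetre), still square to the bed with its base facing the reader's window. Push only on the top of the flask, never against its side; do not grasp, lift or carry it, and leave everything else where it stands.

Things in the scene. Friction and masses are not known exactly. Their poses are not given: they have to be found in the camera images.
- bed: Fixed aluminium plate 360 (x) by 460 (y) mm, 20 mm high, flat black rubber top. Origin: centre of its underside. x points away from the robot (yaw up to 0.2 rad), y is the rolling direction. A fingertip resting on the flask with a few newtons and moving sideways rolls it by half the fingertip's travel, so it runs ahead: use short strokes. Let go at a slow roll, the flask stops within a few mm.
- reader: Fixed code reader at the bed's far edge: grey head 40 x 56 x 56 mm, its top 88 mm above the bed, a dark upright slot (window) facing the robot; from it a thin white line, flat on the bed, runs along the bed's x. Origin: on the white line, on the bed's rubber top, 123 mm from the window. Axes as the bed's: x along the line to the reader, y across it. The flask's axis is to lie above the line.
- flask: Loose steel flask lying on the bed, about 0.36 kg. Barrel: plain cylinder 72 mm across, 150 mm long; white cap at the robot's end, 54 mm across, reaching 122 mm from the barrel's middle. Origin: on its axis, mid-barrel, 36 mm above the bed (top 92 mm above the table). x: its axis, from cap to base, nearly along the bed's x; y and z turn as it rolls. Starts 90 to 170 mm to either side of the line.
- can: Bystander on the bed, on the other side of the white line from the flask: a plain aluminium drinks can, 66 mm across, 115 mm tall, upright, loose. Origin: centre of its underside.
- jar: Bystander at a far corner of the bed: a jar 56 mm across, 75 mm tall, upright, loose. Origin: centre of its underside.
- collar: Bystander at the other far corner of the bed: a loose plastic rack collar (ring), 82 mm across, 14 mm high. Origin: centre of its underside.
- bottle: Bystander on the table at the left: bottle 66 mm across, 210 mm tall, upright, loose. Origin: centre of its underside.
- tumbler: Bystander on the table at the left: grey cup 76 mm across, 110 mm tall, loose. Origin: centre of its underside.
- thermos: Bystander on the table at the right: dark steel flask standing upright, 72 mm across, 190 mm tall, loose. Origin: centre of its underside.
- small_bottle: Bystander on the table at the right: bottle 60 mm across, 150 mm tall, upright, loose. Origin: centre of its underside.
Not all that is in view belongs to the job. Leave any blue look-alike of the flask alone.

How it is judged (in metres and radians):
At the end, for the whole second after the job is handed in: The flask lies at rest on the bed with its middle within 10 mm of the white line (across it) and no nearer than about 20 mm to the reader nor over 40 mm back along it, its axis within 0.14 rad of the line; the bystanders are within 20 mm of where they were (y of flask in the frame of reader between -0.01 and 0.01 m and x of flask in the frame of reader between -0.04 and 0.03 m and z of flask in the frame of reader between 0.033 and 0.039 m and angle between the x axis of flask and the x axis of reader, either way round below 0.14 rad and linear speed of flask below 0.01 m/s and angular speed of flask below 0.2 rad/s and distance of each of can, jar, collar, bottle, tumbler, thermos, small_bottle from where it was at the start of the episode below 0.02 m); the robot touches nothing.
It fails at once if the flask is lifted off the bed (more than 10 mm) (z of flask in the frame of reader above 0.046 m).
It fails at once if the flask is pushed or pinched at its side: it is touched while the point between the finger pads, about 19 mm behind the fingertips, is lower than 3 mm above the flask's top (contact force between the fingers and flask above 0.3 N and z of the grasp point in the frame of reader below 0.075 m).
It fails at once if the flask is touched by the arm rather than by the fingers (contact force between the arm and flask above 0.5 N and contact force between the fingers and flask below 0.1 N).
It fails at once if a bystander is knocked or moved over 20 mm (distance of any of can, jar, collar, bottle, tumbler, thermos, small_bottle from where it was at the start of the episode above 0.02 m).
It also fails if it takes over 64 s, if anything falls off the work surface, if the arm or the gripper's body presses on something with over 40 N, if the wrist force passes 120 N, or if a joint passes its speed limit or range.

## Robot

A 6-joint arm with a two-finger parallel gripper is mounted at the origin on the work surface. World frame = base frame: x ahead of the robot, y to its left, z up, the work surface at z = 0. Lengths are in m, angles in degrees, forces in N, time in s.
With the tool pointing down it reaches from about 0.3 to 0.75 m from the base axis. Payload 8.5 kg.
Tool frame: the origin (TCP) lies on the centre line of the jaws, within the pads' length; the fingertips stand 25 mm ahead of it and the grasp point (between the pads) lies 6 mm ahead of it; z points along the fingers, y is the direction in which the jaws open and shut (so a half turn about z gives the same grasp; the last joint's range is limited). The gripper opens to 88 mm and grips with 3 to 60 N. Pads are 18 mm wide; open, the fingers measure 123 mm over their backs; the gripper's body (75 mm by 187 mm) begins 45 mm behind the grasp point.
Start: joints at [56.82, 21.807, 74.336, -0, 83.858, -12.336], TCP at [0.196, 0.514, 0.264] pointing down, gripper open.
Joint ranges: [-178.18, 178.18], [-50.72, 133.34], [12.68, 142.11], [-81.47, 261.47], [9.98, 163.14], [-165.26, 165.26]. Speed limits (degrees/s): [136.94, 136.94, 180, 180, 180, 180].

## Interface

Orientations are given as a 3x3 rotation matrix whose columns are the frame's x, y, z axes.
In Python, from cell import manip, planner, viewer, workorder gives the robot as it stands. Calls block until the motion is done:
- manip.reach(position, orientation): joint-space move of the TCP to a pose.
- manip.movel(position, feed=0.15, rotation=None, force_limit=None): straight line of the TCP; rotation=None keeps the orientation; feed is the mean speed in m/s. With force_limit (N) it stops when the force on the tool has changed by that much, and returns True; else False.
- manip.goto_joints(angles): joint-space move.
- manip.gripper_to(opening): opening from 0.0 (shut) to 1.0 (fully open); the grip force is fixed at half the most; returns when the fingers have stopped.
- manip.wait(seconds).
- planner.inverse_kinematics(position, orientation): joint angles nearest the present ones, or None.
- manip.read_state(): the state.
- viewer.camera(name): name is "scene" or "top" or "wrist"; returns a dict with "img" (480x640x3 uint8, red, green, blue), "z_map" (480x640 float32, m along the optical axis (not along the pixel's ray), 0 where there is no reading), "fovy" (degrees; the focal length in pixels is half the picture's height over the tangent of half this angle, whatever the lens; pixels are square), "cx", "cy" (the principal point, pixels), "pose" (4x4, takes a point from camera to world coordinates); the wrist camera has in their place "T_tool_cam" (4x4, takes a point from camera to tool coordinates, whose origin is the TCP and whose axes are the flange's). Camera axes: x right, y up, looking along -z (the intrinsics and any distortion apply to the point x, -y, -z); pixel columns grow to the right and rows downward; lengths in m; the calibration is good to about 2 mm. A picture is of the moment at which its call begins: read the wrist's pose just before it.
A pose or a line that the arm cannot do raises manip.PlanningError and nothing moves.
- workorder.hand_in(): hands the job in, once; it reports no verdict.
The state is a dict: "t": time; "joint_positions": joint angles; "joint_velocities": joint speeds; "effort": joint torques, N m; "tcp_pos": TCP position; "eef_rot": TCP orientation; "force": force on the tool from outside, world axes, zero at the start; "ft_torque": the same for the moment, N m; "finger_gap": opening from 0.0 (shut) to 1.0 (fully open).
Only numpy, scipy, OpenCV 4.12 (cv2) and the standard library are available. Lean on these libraries where they do the work, as an engineer would, in place of code of your own. Each camera call takes 0.05 s, during which the arm holds its last target. There are 200 camera calls.

## Working session

There is one attempt and no reset: what is moved stays moved. The work goes in short steps, each a Python script; the robot and the scene stay as the last script left them, time stands still between calls to the robot, and variables do not carry over. Pictures are saved under pics/ and viewed, about 8 in all and at most 12, crops included, and the job is handed in when it is done.

```bash
ls; mkdir -p pics; cat > h.py <<'E'
import numpy as np, cv2
from cell import manip, planner, viewer, workorder
def cloud(c, T=None):
    "world point of every pixel (HxWx3), NaN where no depth"
    T = c["pose"] if T is None else T
    h,w = c["z_map"].shape; f = h/2/np.tan(np.radians(c["fovy"])/2)
    u,v = np.meshgrid(np.arange(w),np.arange(h)); z=c["z_map"].astype(float); z=np.where(z>0,z,np.nan)
    P = np.stack([(u-c["cx"])/f*z, -(v-c["cy"])/f*z, -z],-1)
    return P@np.array(T)[:3,:3].T+np.array(T)[:3,3]
def save(c,n): cv2.imwrite(f"pics/{n}.png", c["img"][:,:,::-1])
E
python3 - <<'E'
from h import *
for n in ("scene","top"):
    c=viewer.camera(n); save(c,n+"1"); np.savez(n+"1.npz",**{k:v for k,v in c.items()})
    print(n,{k:v for k,v in c.items() if k not in("img","z_map")})
s=manip.read_state(); print(s["t"],s["tcp_pos"],s["eef_rot"],s["force"])
E
```

```text
pics
scene {'fovy': 44.567927587007446, 'cx': 305.0408680876104, 'cy': 248.07307902905083, 'pose': array([[-0.72551305, -0.48759114,  0.48568066,  1.29565654],
       [ 0.68817109, -0.50664325,  0.51935842,  0.84904399],
       [-0.00716773,  0.7110327 ,  0.70312241,  1.21002421],
       [ 0.        ,  0.        ,  0.        ,  1.        ]])}
top {'fovy': 55.03901712311129, 'cx': 329.41164619412825, 'cy': 241.80009358533263, 'pose': array([[ 0.00789359,  0.99724361, -0.07377588,  0.42354608],
       [-0.99996596,  0.00804932,  0.00181363, -0.00683377],
       [ 0.00240248,  0.07375905,  0.9972732 ,  1.06445992],
       [ 0.        ,  0.        ,  0.        ,  1.        ]])}
0.1 [0.19559478 0.51379985 0.26320439] [[-9.34550696e-01  3.55829296e-01 -7.13111737e-04]
 [ 3.55829908e-01  9.34550070e-01 -1.11452984e-03]
 [ 2.69856255e-04 -1.29533112e-03 -9.99999125e-01]] [ 0.51367847  0.27623235 -0.68991494]
```

View pics/top1.png

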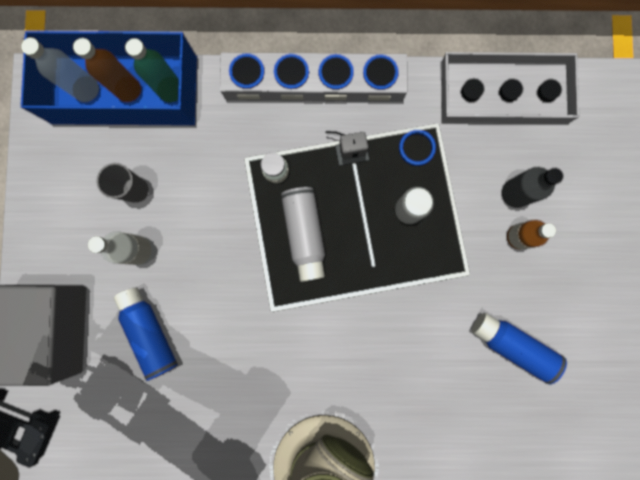

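View pics/scene1.png

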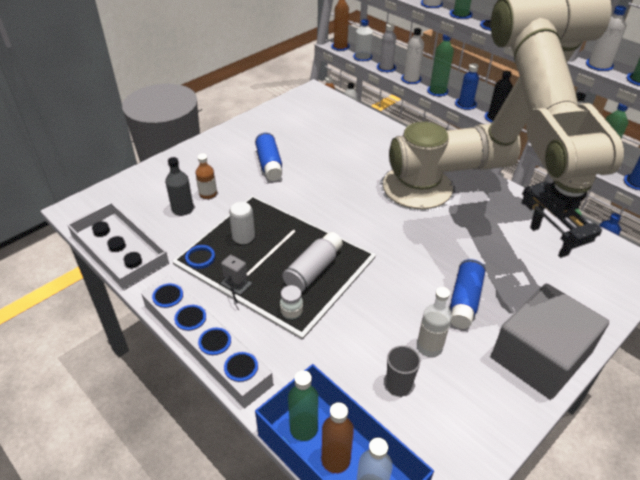

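The top view shows the flask at about (304,230) with its cap towards the robot. The white line runs (356,165) to (373,266), the can is right of it at (414,205), the jar is at (274,165) and the collar at (418,147). The scene view agrees. Next I'll measure the line, flask, jar and can from both views.

```bash
cat >> h.py <<'E'
def measure(c, ref=None, T=None, verbose=True):
    """fit white line on the bed and flask; ref=(line pt, yaw) coarse prior for ROI in the bed frame"""
    P=cloud(c,T); im=c["img"].astype(int); p0,yaw=ref
    R=np.array([[np.cos(yaw),-np.sin(yaw)],[np.sin(yaw),np.cos(yaw)]])
    q=(P[...,:2]-p0)@R; z=P[...,2]
    bright=im.min(-1)
    m=(bright>110)&(abs(q[...,1])<.02)&(q[...,0]>-.12)&(q[...,0]<.09)&(z<.032)&(z>.008)
    L=P[m]
    out={}
    if len(L)>20:
        vx,vy,x,y=cv2.fitLine(L[:,:2].astype(np.float32),cv2.DIST_HUBER,0,.001,.001).ravel()
        if vx<0: vx,vy=-vx,-vy
        out["line"]=(np.array([x,y]),np.arctan2(vy,vx),np.median(L[:,2]),len(L))
    return out,P,q,z
E
python3 - <<'E'
from h import *
d={n:dict(np.load(n+"1.npz")) for n in("top","scene")}
P=cloud(d["top"])
for u,v in [(356,165),(373,266),(360,200),(366,230),(304,230),(300,195),(309,258),(312,272),(414,203),(274,162),(350,145),(340,240),(330,280)]: print((u,v),np.round(P[v,u],3))
a,b=P[170,357,:2],P[262,372,:2]; yaw=np.arctan2(*(a-b)[::-1]); p0=(a+b)/2
print(p0,yaw)
for n in d:
    o,P,q,z=measure(d[n],(p0,yaw)); print(n,o)
    p,yw,_,_=o.get("line",(p0,yaw,0,0)); 
    R=np.array([[np.cos(yw),-np.sin(yw)],[np.sin(yw),np.cos(yw)]]); q=(P[...,:2]-p)@R
    bed=(abs(q[...,0])<.1)&(abs(q[...,1])<.2)&(d[n]["img"].max(-1)<60)&(z<.04); print(" bed z",np.nanmedian(z[bed]))
    for nm,sx in (("+y",1),("-y",-1)):
        m=(z>.045)&(sx*q[...,1]>.03)&(sx*q[...,1]<.2)&(abs(q[...,0])<.2)
        g=np.c_[q[m],z[m]]; print(nm,len(g),np.round(np.percentile(g,[1,50,99],axis=0),3).tolist())
        lab=cv2.connectedComponentsWithStats(m.astype(np.uint8))[2]; print(lab[1:].tolist())
E
```

```text
(356, 165) [ 0.678 -0.068  0.021]
(373, 266) [ 0.447 -0.108  0.022]
(360, 200) [ 0.597 -0.078  0.02 ]
(366, 230) [ 0.528 -0.092  0.02 ]
(304, 230) [0.52  0.045 0.092]
(300, 195) [0.595 0.055 0.092]
(309, 258) [0.461 0.034 0.086]
(312, 272) [0.431 0.028 0.083]
(414, 203) [ 0.573 -0.18   0.135]
(274, 162) [0.664 0.111 0.099]
(350, 145) [ 0.7   -0.05   0.108]
(340, 240) [ 0.505 -0.033  0.021]
(330, 280) [ 0.414 -0.011  0.019]
[ 0.56116198 -0.08812253] 0.1624082134268823
top {'line': (array([ 0.5587874 , -0.08661354], dtype=float32), np.float32(0.19014014), np.float64(0.02150363959861079), 379)}
 bed z 0.02106928577913203
+y 3415 [[-0.114, 0.104, 0.055], [0.004, 0.144, 0.087], [0.159, 0.196, 0.098]]
[[330, 131, 6, 2, 8], [262, 152, 26, 30, 580], [281, 187, 44, 94, 2827]]
-y 1004 [[-0.034, -0.133, 0.05], [-0.006, -0.096, 0.134], [0.028, -0.071, 0.14]]
[[396, 187, 38, 36, 1004]]
scene {'line': (array([ 0.5401414, -0.089607 ], dtype=float32), np.float32(0.1949639), np.float64(0.020804975739474596), 237)}
 bed z 0.020597898077099996
+y 2043 [[-0.095, 0.031, 0.047], [0.055, 0.161, 0.083], [0.186, 0.199, 0.099]]
[[281, 233, 62, 83, 2006], [245, 267, 1, 1, 1], [242, 268, 2, 1, 2], [243, 269, 4, 6, 8], [238, 271, 1, 1, 1], [238, 273, 2, 2, 2], [241, 273, 1, 1, 1], [243, 272, 2, 2, 3], [241, 275, 1, 1, 1], [244, 275, 3, 3, 4], [239, 277, 5, 3, 7], [240, 281, 3, 2, 3], [301, 297, 1, 4, 4]]
-y 784 [[-0.01, -0.124, 0.047], [0.032, -0.084, 0.11], [0.05, -0.066, 0.14]]
[[230, 202, 25, 39, 784]]
```

```bash
cat >> h.py <<'E'
from scipy.optimize import least_squares
def fit_flask(P, ctr, yaw, free=False):
    "cylinder fit (r=36) to cloud points near ctr; returns y offset (along bed y), yaw dev, axis z, x extent, rms"
    R=np.array([[np.cos(yaw),-np.sin(yaw)],[np.sin(yaw),np.cos(yaw)]])
    q=(P[...,:2]-ctr)@R; z=P[...,2]
    m=(z>.055)&(z<.1)&(abs(q[...,0])<.065)&(abs(q[...,1])<.05)
    g=np.c_[q[m],z[m]]
    f=lambda p: np.hypot(g[:,1]-p[0]-np.tan(p[1])*g[:,0], g[:,2]-p[2])-.036
    s=least_squares(f,[0,0,.056],loss="soft_l1",f_scale=.001)
    c=ctr+R@[0,s.x[0]]
    w=(P[...,:2]-c)@R; k=(abs(w[...,1]-np.tan(s.x[1])*w[...,0])<.012)&(z>.07)&(z<.11)&(abs(w[...,0])<.16)
    xe=np.percentile(w[k][:,0],[.5,99.5])
    return c,s.x[1],s.x[2],xe,np.sqrt(np.median(s.fun**2)),m.sum()
E
python3 - <<'E'
from h import *
for n in("top","scene"):
    d=dict(np.load(n+"1.npz")); P=cloud(d)
    print(n,fit_flask(P,np.array([.52,.045]),.18))
    im=d["img"].astype(int).min(-1); z=P[...,2]
    # bright rim of the bed: near and far edges
    R=np.array([[np.cos(.18),-np.sin(.18)],[np.sin(.18),np.cos(.18)]]); q=(P[...,:2]-[.5587,-.0866])@R
    for nm,m in (("line",(abs(q[...,1])<.015)&(abs(q[...,0]+.02)<.09)),("near",(abs(q[...,0]+.245)<.08)&(abs(q[...,1])<.18))):
        for t in (80,110,140):
            if nm=="near":
                dark=(im<60)&(z<.04)&(z>0.005)&m; g=[]
                for a in np.arange(-.17,.17,.02):
                    k=dark&(abs(q[...,1]-a)<.01)
                    if k.sum(): g.append((a,q[k][:,0].min()))
                print(n,"near edge slope",np.polyfit(*np.array(g).T,1)); break
            k=m&(im>t)&(z<.03); x=q[k]; print(n,nm,t,len(x),np.polyfit(x[:,0],x[:,1],1),x[:,0].min(),x[:,0].max())
s=manip.read_state(); c=viewer.camera("wrist"); print(c["T_tool_cam"],c["fovy"])
E
```

```text
top (array([0.51959856, 0.04720606]), np.float64(0.0040231982407105925), np.float64(0.056642583317236365), array([-0.10264079,  0.09188755]), np.float64(0.000951781760437774), np.int64(1961))
top line 80 404 [ 0.00971836 -0.00023853] -0.10964477482870437 0.06980429204703856
top line 110 332 [ 9.21788619e-03 -8.80087935e-05] -0.10964477482870437 0.06980429204703856
top line 140 275 [ 9.34226270e-03 -9.23694639e-05] -0.10964477482870437 0.06980429204703856Traceback (most recent call last):
  File "<stdin>", line 15, in <module>
TypeError: polyfit() missing 2 required positional arguments: 'y' and 'deg'
```

```bash
cat >> h.py <<'E'
YAW=.189
X=np.array([np.cos(YAW),np.sin(YAW)]); Y=np.array([-X[1],X[0]])
RT=np.array([[-X[0],Y[0],0],[-X[1],Y[1],0],[0,0,-1.]])
def wrist():
    s=manip.read_state(); c=viewer.camera("wrist")
    T=np.eye(4); T[:3,:3]=s["eef_rot"]; T[:3,3]=s["tcp_pos"]
    return c,T@c["T_tool_cam"],s
E
python3 - <<'E'
from h import *
c=np.array([.5373,.0505]); t=c-.07*Y-.06*X
manip.gripper_to(0.)
manip.reach([*t,.36],RT)
c,T,s=wrist(); save(c,"w1"); np.savez("w1.npz",T=T,**c)
print(s["t"],s["tcp_pos"],s["force"],s["finger_gap"]); print(np.round(T,3))
P=cloud(c,T); print(fit_flask(P,np.array([.52,.047]),YAW)); print(measure(c,(np.array([.5588,-.0866]),YAW),T)[0])
E
```

```text
3.6333 [ 0.49151984 -0.02895713  0.35992748] [ 0.35251494 -0.69409998 -0.01082851] 0.0024203708743983075
[[-0.189 -0.935 -0.3    0.413]
 [ 0.982 -0.18  -0.058 -0.044]
 [ 0.    -0.306  0.952  0.481]
 [ 0.     0.     0.     1.   ]]
(array([0.51984748, 0.04779735]), np.float64(-0.00555207270869824), np.float64(0.05570780986732491), array([-0.10515263,  0.08953284]), np.float64(0.00042849766202678746), np.int64(5789))
{'line': (array([ 0.5495797, -0.0888344], dtype=float32), np.float32(0.18795238), np.float64(0.020744256566711528), 814)}
```

View pics/w1.png

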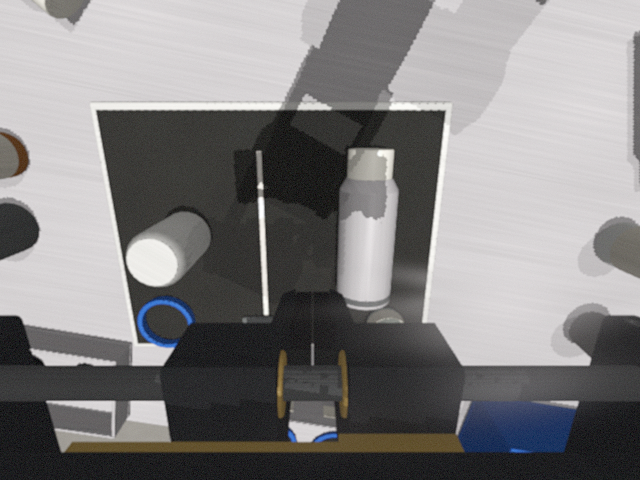

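The wrist view shows the flask at about (368,230), the line at (262,230), the can at left and the jar behind the gripper. It agrees with the overhead fits: flask axis z is 0.0557, it lies about 0.140 m to +y of the line, and it is parallel within 0.01 rad. I'll make a cautious first stroke.

```bash
cat >> h.py <<'E'
LP=np.array([.5496,-.0888])           # point on the white line
def look(mid, tag=None):
    "refit flask near mid (wrist); returns mid (x along axis kept), offset from line, yaw dev"
    c,T,s=wrist(); 
    if tag: save(c,tag)
    P=cloud(c,T); f=fit_flask(P,mid,YAW); l=measure(c,(LP,YAW),T)[0].get("line")
    off=(f[0]-LP)@Y
    print("t %.2f off %.4f dyaw %.4f axz %.4f xe %s rms %.4f n %d"%(s["t"],off,f[1],f[2],np.round(f[3],3),f[4],f[5]),
          "line off/yaw", None if l is None else (round(float((l[0]-LP)@Y),4),round(float(l[1]),4),l[3]))
    return f[0],off,f[1]
def stroke(mid, start, travel, feed=.05, press=4, ztop=.092):
    "tip starts `start` behind the crest (+Y side), moves `travel` along -Y"
    a=mid+start*Y; z=ztop+.025
    manip.movel([*a,z+.02],feed=.2,rotation=RT)
    manip.movel([*a,z+.004],feed=.08)
    hit=manip.movel([*a,z-.004],feed=.015,force_limit=press)
    s=manip.read_state(); zc=s["tcp_pos"][2]; print("hit",hit,"tipz %.4f"%(zc-.025),"F",np.round(s["force"],1))
    if not hit: manip.movel([*a,z+.02]); raise SystemExit("no contact")
    b=s["tcp_pos"][:2]-travel*Y
    manip.movel([*b,zc],feed=feed)
    s=manip.read_state(); print("end F",np.round(s["force"],1),"tipz %.4f"%(s["tcp_pos"][2]-.025))
    manip.movel([*b,zc+.025],feed=.06)
E
python3 - <<'E'
from h import *
mid=np.array([.5355,.0508])
manip.movel([*(mid+.008*Y),.15],feed=.2,rotation=RT)
look(mid,"w2")
stroke(mid,.008,.03)
look(mid-.015*Y,"w3")
E
```

```text
t 4.99 off 0.1393 dyaw -0.0036 axz 0.0559 xe [-0.12  0.01] rms 0.0003 n 15452 line off/yaw (-0.0002, 0.1889, 2694)
hit True tipz 0.0923 F [-0.8 -0.2  4.4]
end F [-2.5 -0.6  4.9] tipz 0.0924
t 7.33 off 0.1244 dyaw -0.0044 axz 0.0559 xe [-0.12   0.004] rms 0.0003 n 15871 line off/yaw (-0.0002, 0.1891, 2822)
```

Rolling is exactly half the travel (14.9 mm for 30 mm), with the axis still square. I'll continue with longer strokes and stop short of the line.

```bash
python3 - <<'E'
from h import *
mid=np.array([.5355,.0508])-.015*Y; x0=mid@X
off=.1244
while off>.012:
    d=min(.024,off) if off>.03 else off
    stroke(mid,min(.012,d/2+.001),2*d)
    f,off,dy=look(mid-d*Y)
    mid=x0*X+(LP@Y+off)*Y
    if abs(dy)>.06: break
look(mid,"w4")
E
```

```text
hit True tipz 0.0920 F [-0.4  0.2  4.4]
end F [-2.2 -0.   6.1] tipz 0.0922
t 10.04 off 0.1006 dyaw -0.0043 axz 0.0559 xe [-0.12   0.015] rms 0.0003 n 15933 line off/yaw (-0.0001, 0.1896, 2484)
hit True tipz 0.0921 F [-0.6 -0.2  4.6]
end F [-2.9 -0.8  4.8] tipz 0.0921
t 12.78 off 0.0767 dyaw -0.0047 axz 0.0559 xe [-0.12   0.014] rms 0.0003 n 16048 line off/yaw (-0.0001, 0.1898, 2420)
hit True tipz 0.0921 F [-0.6 -0.3  4.8]
end F [-1.7 -0.6  4.6] tipz 0.0921
t 15.53 off 0.0528 dyaw -0.0043 axz 0.0559 xe [-0.12   0.014] rms 0.0003 n 16048 line off/yaw (-0.0001, 0.1902, 2303)
hit True tipz 0.0921 F [-0.3 -0.   4.6]
end F [-2.2 -0.3  5.1] tipz 0.0921
t 18.27 off 0.0290 dyaw -0.0040 axz 0.0559 xe [-0.121  0.128] rms 0.0003 n 15927 line off/yaw (-0.0014, 0.2005, 245)
hit True tipz 0.0921 F [-1.7  0.7  5.1]
end F [-0.5 -0.7  0.1] tipz 0.0920
t 21.21 off -0.0010 dyaw -0.0049 axz 0.0559 xe [-0.121  0.127] rms 0.0003 n 16120 line off/yaw None
t 21.26 off -0.0009 dyaw -0.0044 axz 0.0559 xe [-0.121  0.126] rms 0.0003 n 16097 line off/yaw None
```

View pics/w4.png

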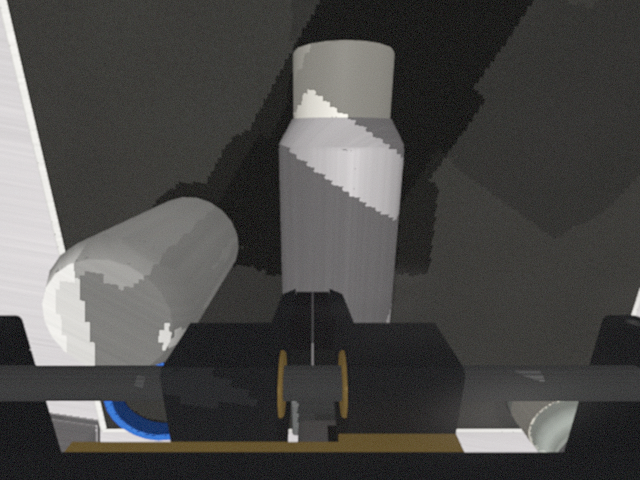

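The flask now covers the line at about (345,200), roughly 1 mm past it and not moving, with the can untouched at left. I'll back off upwards and check with the fixed cameras.

```bash
python3 - <<'E'
from h import *
p=manip.read_state()["tcp_pos"]
manip.movel([*p[:2],.30],feed=.15)
manip.movel([*(p[:2]-.22*X),.36],feed=.2)
mid=(p[:2]@X)*X+(LP@Y)*Y
look(mid); manip.wait(.5); look(mid)
d0=dict(np.load("top1.npz")); c=viewer.camera("top"); save(c,"top2"); P=cloud(c); P0=cloud(d0)
f=fit_flask(P,mid,YAW); print("top off",(f[0]-LP)@Y,f[1:])
m=f[0]+X*np.mean([f[3][0]+.122,f[3][1]-.075]); print("mid",m)
# reader window: cells of the head top, z ~ .108
q=(P0[...,:2]-LP)@np.c_[X,Y]; k=(abs(P0[...,2]-.108)<.008)&(abs(q[...,1])<.045)&(abs(q[...,0]-.15)<.06)
print("reader q",np.percentile(q[k],[2,50,98],axis=0).round(3).tolist(),"flask x from head front",np.percentile(q[k][:,0],2)-(m-LP)@X)
for nm,(u,v,w) in dict(can=(414,205,26),jar=(274,165,18),collar=(418,147,22),bottle=(125,245,34),tumbler=(125,185,28),thermos=(532,188,34),small=(532,235,26)).items():
    a=d0["img"][v-w:v+w,u-w:u+w]; r=cv2.matchTemplate(c["img"][v-w-10:v+w+10,u-w-10:u+w+10],a,cv2.TM_CCOEFF_NORMED); _,b,_,l=cv2.minMaxLoc(r); print(nm,"shift px",l[0]-10,l[1]-10,round(b,3))
E
```

```text
t 23.80 off -0.0005 dyaw -0.0089 axz 0.0560 xe [-0.122  0.129] rms 0.0005 n 160 line off/yaw None
t 24.35 off 0.0001 dyaw -0.0148 axz 0.0561 xe [-0.122  0.129] rms 0.0004 n 158 line off/yaw None
top off -0.0010152724496976927 (np.float64(-0.0023261141301685745), np.float64(0.05671181762172886), array([-0.11908199,  0.15822078]), np.float64(0.0008934304759146139), np.int64(1959))
mid [ 0.60431744 -0.07936716]
reader q [[0.142, -0.026], [0.16, 0.001], [0.179, 0.027]] flask x from head front 0.08606808854432316
can shift px 0 0 1.0
jar shift px 0 0 1.0
collar shift px 0 0 1.0
bottle shift px 0 0 1.0
tumbler shift px 0 0 1.0
thermos shift px 0 0 1.0
small shift px 0 0 1.0
```

View pics/top2.png

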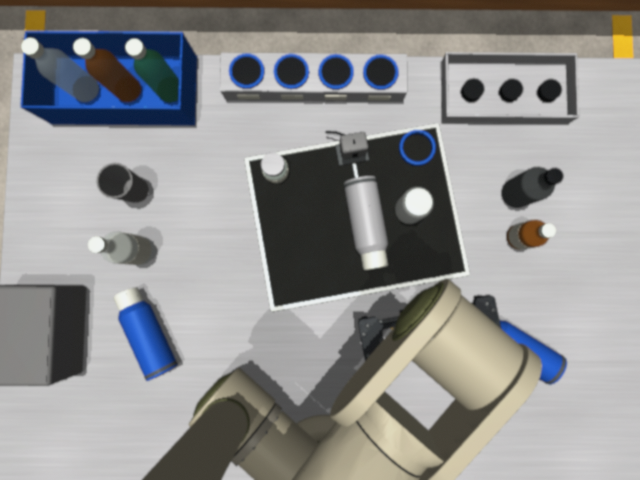

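The top view shows the flask centred over the line, with its base at (362,178) facing the reader and the cap at (373,260). The arm is clear and the bystanders have not shifted. The "86 mm" distance to the reader is wrong because the extent window included the reader head. Measured from the cap end, the flask's middle is about 126 mm from the window, so reader x is about -3 mm.

```bash
python3 - <<'E'
from h import *
print(manip.read_state()["t"]); print(workorder.hand_in())
E
```

```text
24.45
the job is handed in; nothing more can be done
None
```

The flask is lying on the white line and the job is handed in at 24.5 s of the 64 s allowed. I rolled it about 140 mm with six short strokes of the shut fingertips on its top, touching with about 4–5 N. Each stroke ended with the fingers stopped on the flask before I lifted them.

Last checks before handing in:

| Check | Result | Allowed |
|---|---|---|
| Distance across the line | about -1 mm (overhead and close wrist views) | ±10 mm |
| Angle to the line | under 0.005 rad (overhead and close wrist views) | 0.14 rad |
| Axis height above the table | 0.056–0.057 m (0.056 m expected) | 0.053–0.059 m |
| Position along the line | about -3 mm | -40 to +30 mm |
| Bystanders | 0 px shift in the overhead image | 20 mm |

- **At rest:** looks taken some time apart showed no movement beyond measuring noise, and the arm was clear of everything.
- **Weak wrist looks:** the two looks after backing off had only about 160 points. They gave -0.5 and +0.1 mm across the line, with angles up to 0.015 rad, so I relied on the views with more points.
- **Wrong automatic figure:** the printed 86 mm from flask to reader was wrong, because that measurement included the reader head. I worked out the position along the line from the cap end instead.
- **Last stroke:** its end force read about 0 N, so the fingers may have lost contact just as the stroke finished. The flask still stopped where planned.

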